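# Sorting the display rack's tie bars by rolling them on the showcase glass

## Task

Push each of the three tie bars along the glass top of the showcase so that it rolls, and watch it: let the straight ones roll off the end into the foam-lined black tray, and if one wobbles or lifts as it rolls, it is bent, so pick it up and lay it gently in the grey basket at the other end. Move the straight bars by pushing only, never gripping or lifting them, do not lean on the glass, and leave the deck box, the slab on its stand and the row of cards where they are.

Things in the scene. Friction and masses are not known exactly. Their poses are not given: they have to be found in the camera images.
- showcase: Low countertop showcase, fixed: aluminium frame with a clear flat glass top flush with it and cards inside. 320 mm along its x, 440 mm along its y, 55 mm high. Origin at the centre of its underside on the table; z up. The bars roll along its y; the whole top (z = 55 mm) is flat and has no rim. The tray stands at one y end and the basket at the other, either way round.
- tray: Shallow black card tray, fixed, 320 mm (x) by 160 mm (y), walls 4 mm thick, 46 mm high (9 mm below the glass), lined with firm grey foam whose top is 18 mm above the table. Origin at the centre of its underside. It stands against one y end of the showcase, axes parallel to the showcase's, centres 303 mm apart. A bar lying in it has its origin 37 mm above the table. Takes the straight bars.
- basket: Grey slotted plastic basket, fixed, 230 mm (its x) by 160 mm (its y), 58 mm high, walls and floor 4 mm thick, rim lip 4 mm wide outside. Origin at the centre of its underside. It stands close against the other y end of the showcase, axes parallel to the showcase's, 303 mm from centre to centre. A bar lying flat in it has its origin 23 mm above the table. Takes bent bars.
- bar_a: One of three look-alike tie bars of a display rack, straight or bent: dark grey 20 mm tube between two white end flanges, 38 mm diameter, 8 mm thick; 170 mm long over all, 60 to 125 g. It rolls on its flanges (119 mm a turn). Origin midway on the line through the flange centres, own x along the bar; z up at the start, y and z turn as it rolls.
- bar_b: Tie bar, built like bar_a. All bars start on the glass (origin 19 mm above it) side by side, own x within 0.06 rad of the showcase's x, 66 to 98 mm from one to the next along the showcase's y, in any order. A push from behind on the middle of the tube makes it roll, square to its own length; a push off-centre hardly turns it.
- bar_c: Tie bar, built like bar_a. A straight bar rolls evenly, stays or coasts on when the push stops. A bent bar's tube is bowed, its middle 4.5 mm off the flange centre line (the origin is not on the bow): the middle rises and falls as it rolls, and once let go it rolls back or on until its bow hangs down, own z up as at the start.
- deck_box: Bystander: red deck box standing loose on the glass near the showcase's far (+x) edge, 46 mm (x) by 70 mm (y) by 92 mm high, 220 g. Origin at the centre of its underside, z up.
- slab_stand: Bystander: clear slab with a card, standing upright on a small clear foot, loose on the glass near the far (+x) edge, 50 mm (x) by 80 mm (y) by 126 mm high, 200 g. Origin at the centre of the foot's underside, z up.
- card_row: Bystander: short black tray filled with a row of upright sleeved cards, loose on the table just beyond the far (+x) side of the showcase, 160 mm (x) by 80 mm (y) by 100 mm high, its x roughly along the showcase's y, 700 g. Origin at the centre of its underside, z up.

How it is judged:
On the way, in this order (a step that is already met when the one before it is completed fails the run):
1. the bent bar has been rolled on the glass: turned by more than 0.35 rad about its length while on it (angle between bar_b's own z axis and vertical above 0.35 rad and z of bar_b in the frame of showcase below 0.085 m), for 0.04 s.
2. the bent bar lies in the basket (x of bar_b in the frame of basket between -0.04 and 0.04 m and y of bar_b in the frame of basket between -0.062 and 0.062 m and z of bar_b in the frame of basket between 0.012 and 0.04 m), for 0.2 s.
At the end, for the whole second after the job is handed in: Both straight bars lie wholly inside the black tray, not over its rim (level within 0.3 rad, origin under 62 mm above its underside); the bent bar lies wholly inside the grey basket (origin under 40 mm above its underside); all at rest (below 0.03 m/s) (all of step 2 and x of bar_a in the frame of tray between -0.078 and 0.078 m and y of bar_a in the frame of tray between -0.068 and 0.068 m and z of bar_a in the frame of tray between 0.028 and 0.062 m and angle between bar_a's own x axis and vertical between 1.27 and 1.87 rad and x of bar_c in the frame of tray between -0.078 and 0.078 m and y of bar_c in the frame of tray between -0.068 and 0.068 m and z of bar_c in the frame of tray between 0.028 and 0.062 m and angle between bar_c's own x axis and vertical between 1.27 and 1.87 rad and linear speed of each of bar_a, bar_b, bar_c below 0.03 m/s); the robot touches nothing.
It fails at once if a straight bar is lifted (its origin more than 105 mm above the table, 31 mm above its height on the glass) or gripped (more than 15 N from the fingers) (height (world z) of any of bar_a, bar_c above 0.105 m or contact force between the fingers and bar_a above 15 N or contact force between the fingers and bar_c above 15 N).
It fails at once if the bent bar is dropped or thrown into the basket (faster than 0.9 m/s below the rim) (linear speed of bar_b above 0.9 m/s and z of bar_b in the frame of basket below 0.058 m and horizontal distance between bar_b and basket below 0.13 m).
It fails at once if the robot leans on the showcase with more than 40 N (contact force between any of the fingers, the arm and showcase above 40 N).
It fails at once if the deck box, the slab on its stand or the row of cards is shoved more than 20 mm or tipped (distance of any of deck_box, slab_stand, card_row from where it was at the start of the episode above 0.02 m or angle between any of deck_box, slab_stand, card_row's own z axis and vertical above 0.3 rad).
It also fails if it takes over 72 s, if anything falls off the work surface, if the arm or the gripper's body presses on something with over 40 N, if the wrist force passes 120 N, or if a joint passes its speed limit or range.

## Robot

A 7-joint arm with a two-finger parallel gripper is mounted at the origin on the work surface. World frame = base frame: x ahead of the robot, y to its left, z up, the work surface at z = 0. Lengths are in m, angles in rad, forces in N, time in s.
With the tool pointing down it reaches from about 0.4 to 0.875 m from the base axis. Payload 19.3 kg.
Tool frame: the origin (TCP) lies at the centre of the arm's flange, where the gripper is bolted on; the fingertips stand 173 mm ahead of it and the grasp point (between the pads) lies 155 mm ahead of it (bot.grip_point_offset is the distance from the TCP to the grasp point, in m); z points along the fingers, x is the direction in which the jaws open and shut, and the axes are right-handed (so a half turn about z gives the same grasp; the last joint's range is limited). The gripper opens to 85 mm and grips with 20 to 120 N. Pads are 22 mm wide; open, the fingers measure 114 mm over their backs; the gripper's body (76 mm by 85 mm) begins 54 mm behind the grasp point. The pads swing forward as they close: fully open they stand 13 mm farther back than shut.
Start: joints at [1.102, 0.521, -0.036, 1.599, 0.021, 1.021, -0.113], TCP at [0.243, -0.576, 0.405] pointing down, gripper open.
Joint ranges: [-2.91, 2.91], [-0.3, 2.13], [-1.5, 1.42], [0.17, 2.43], [-1.26, 4.41], [0.16, 1.93], [-2.52, 2.52]. Speed limits (rad/s): [1.89, 1.89, 2.39, 2.39, 3.01, 3.01, 3.01].

## Interface

Orientations are given as [roll, pitch, yaw] about the fixed x, y, z axes, in that order (R = Rz(yaw) Ry(pitch) Rx(roll)).
In Python, from workcell import bot gives the robot as it stands.
- The arm moves only by the tool step_arm, never from a script. Its argument "plan" is a list that holds one entry, the list of rows, each a list of 4 numbers: the shift along the world's x, y, z in cm, then the turn about the world's z in rad. A call has 1 to 12 rows; each row is the pose to reach, as a shift and turn from the pose measured when the call began; what a row does not reach only later rows make up. A row lasts 1/12 s, in which the tool goes at most 41.7 mm and 7.16 degrees, less where a joint would pass 70% of its speed; a pose out of reach is approached as far as the arm can. A call with a gripper value outside its range is refused whole. "jaw" is the closure, from 0 (fully open) to 1 (shut), set as the call begins (left out, the last holds). The fingers move at their own pace and stop on an object; "force" is the grip in N (left out, the last holds). Time passes only in rows, so rows that repeat a pose let the fingers close. It gives the time, the measured TCP pose, the force and the opening at its end, in the units of the state.
- bot.observe(): the state, without advancing time (a new reading comes with each control period).
- bot.grab_frame(name): name is "side" or "top"; returns a dict with "pixels" (400x640x3 uint8, blue, green, red), "mtx" (3x3 intrinsics, pixels), "R" (3x3) and "t" (3): a world point X has camera coordinates R X + t. Camera axes: x right, y down, z forward; pixel columns grow to the right and rows downward; lengths in m; the calibration is good to about 2 mm. A picture is of the moment at which its call begins. There is no depth.
- bot.job_done(): hands the job in, once; it reports no verdict.
The state is a dict: "clock": time; "qpos": joint angles; "qd": joint speeds; "joint_efforts": joint torques, N m; "position": TCP position; "tool_rot": TCP orientation; "force": force on the tool from outside, world axes, zero at the start; "moment": the same for the moment, N m; "grip_width": finger opening in m.
Only numpy, scipy, OpenCV 4.12 (cv2) and the standard library are available. Lean on these libraries where they do the work, as an engineer would, in place of code of your own. Each camera call takes 0.05 s, during which the arm holds its last target.

## Working session

There is one attempt and no reset: what is moved stays moved. The work goes in short steps, Python scripts to look and compute and a tool call to move; the robot and the scene stay as the last step left them, time stands still between calls to the robot, and variables do not carry over. Pictures are saved under pics/ and viewed, and the job is handed in when it is done.

Besides the shell and the picture viewer there is one more tool, called after "Request:" by a JSON object that holds its "name" and its "arguments". step_arm: Moves the arm, as the interface text tells. Its arguments: {"type":"object","properties":{"plan":{"type":"array"},"jaw":{"type":"number"},"force":{"type":"number"}},"required":["plan"]}

```bash
mkdir -p pics; cat > h.py <<'E'
import numpy as np, cv2
from workcell import bot
def grab(n,fn=None):
    f=bot.grab_frame(n)
    if fn: cv2.imwrite('pics/'+fn,f['pixels'])
    return f
def cast(f,u,v,z):
    K,R,t=np.array(f['mtx']),np.array(f['R']),np.array(f['t'])
    c=-R.T@t; d=R.T@np.linalg.inv(K)@np.array([u,v,1.]); s=(z-c[2])/d[2]; return c+s*d
def proj(f,X):
    K,R,t=np.array(f['mtx']),np.array(f['R']),np.array(f['t'])
    p=K@(R@np.array(X)+t); return p[:2]/p[2]
E
python3 - <<'E'
from h import *
for n in('side','top'):
    f=grab(n,n+'0.png'); print(n,np.round(-np.array(f['R']).T@f['t'],3),np.round(f['R'],3).tolist(),f['mtx'])
print(bot.observe())
E
```

```text
side [0.209 0.848 0.677] [[-0.891, -0.453, 0.01], [-0.262, 0.497, -0.827], [0.37, -0.74, -0.561]] [[410.23882201   0.         319.53943096]
 [  0.         410.23882201 205.14638506]
 [  0.           0.           1.        ]]
top [0.428 0.015 1.052] [[0.012, -1.0, 0.001], [-0.979, -0.012, -0.204], [0.204, 0.002, -0.979]] [[362.20772033   0.         317.47163577]
 [  0.         362.20772033 198.8081196 ]
 [  0.           0.           1.        ]]
{'clock': 0.1, 'qpos': array([ 1.10179804,  0.52195813, -0.03632012,  1.59992947,  0.02118554,
        1.02111276, -0.11278426]), 'qd': array([-1.02078944e-03, -2.01591531e-03,  2.79141797e-03, -1.12724917e-03,
        6.59159350e-04, -8.53662777e-06,  1.29314876e-03]), 'joint_efforts': array([ 2.01902018e-03, -9.28503370e+01,  1.98311582e+00, -3.70538986e+01,
        1.80008897e-02,  5.37848828e-03,  2.34807831e-04]), 'position': array([ 0.24262664, -0.57585327,  0.40418867]), 'tool_rot': array([ 3.14152974e+00,  1.02137849e-03, -1.17200760e+00]), 'force': array([-0.1242676 , -0.67055971, -0.17021607]), 'moment': array([ 0.02556599,  0.01405972, -0.02392355]), 'grip_width': 0.08529109815859431}
```

```bash
ls . pics
```

```text
.:
h.py
pics

pics:
side0.png
top0.png
```

View pics/side0.png

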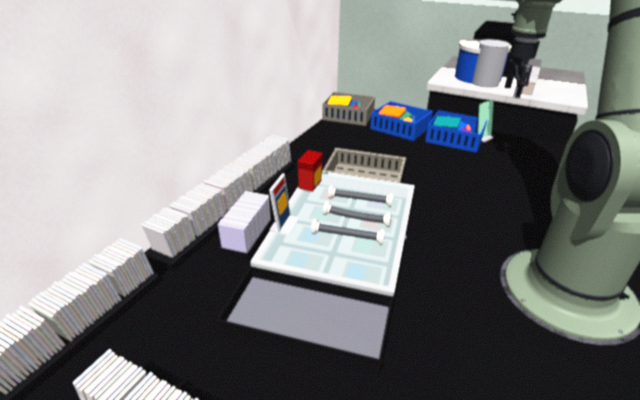

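View pics/top0.png

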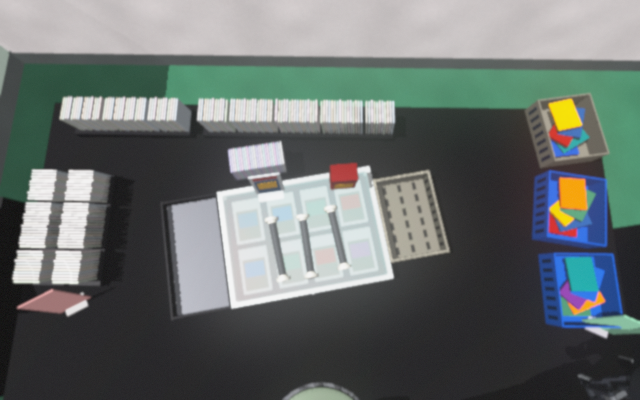

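```bash
python3 - <<'E'
from h import *
f=grab('top')
im=f['pixels']; crop=im[130:330,150:460]
cv2.imwrite('pics/topc.png',cv2.resize(crop,None,fx=2.5,fy=2.5,interpolation=cv2.INTER_CUBIC))
f2=grab('side'); cv2.imwrite('pics/sidec.png',cv2.resize(f2['pixels'][140:300,220:430],None,fx=3.7,fy=3.7,interpolation=cv2.INTER_CUBIC))
E
```

```text
(no output)
```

View pics/topc.png

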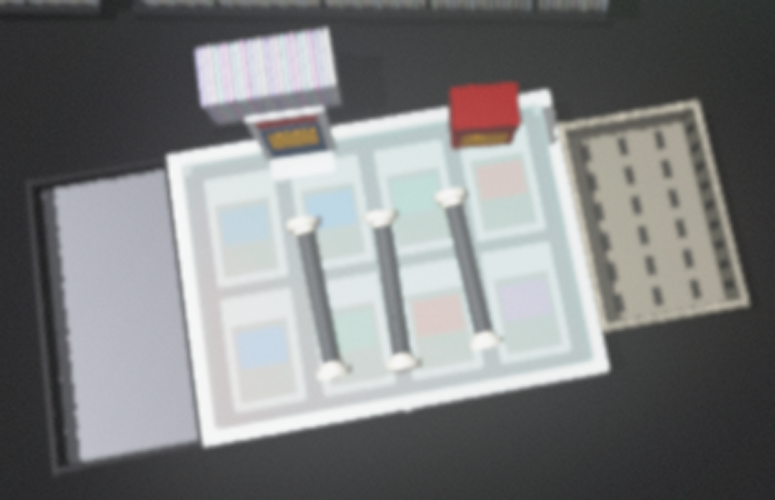

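View pics/sidec.png

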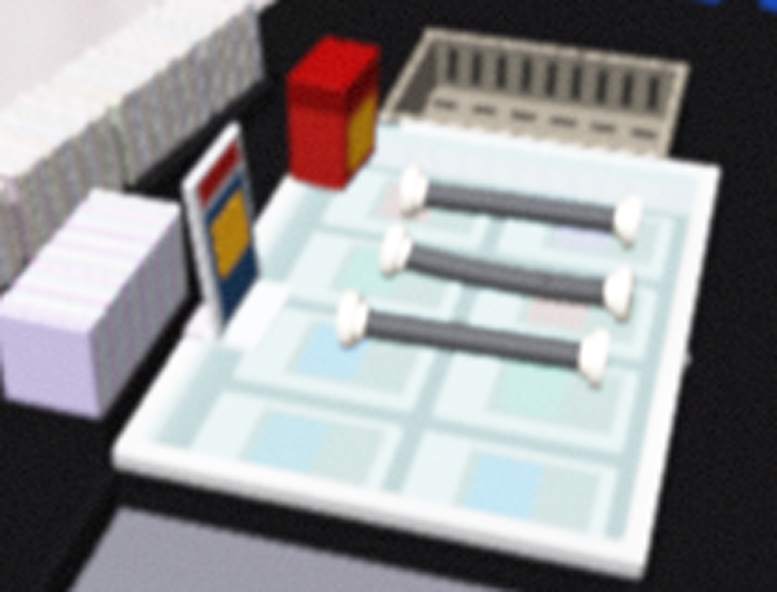

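```bash
python3 - <<'E'
from h import *
f=bot.grab_frame('top'); g=bot.grab_frame('side')
u=lambda p:(p[0]/2.5+150-.3,p[1]/2.5+130-.3)
C=[cast(f,*u(p),.055) for p in [(167,153),(549,92),(609,371),(203,446)]]
print('corners',np.round(C,4).tolist()); C=np.array(C)[:,:2]
c=C.mean(0); ey=(C[0]-C[1]+C[3]-C[2]);ey/=np.linalg.norm(ey); ex=(C[0]-C[3]+C[1]-C[2]);ex/=np.linalg.norm(ex)
print('centre',c,'yawy',np.arctan2(-ey[0],ey[1]),'yawx',np.arctan2(ex[1],ex[0]))
print([np.linalg.norm(C[i]-C[i-1]) for i in range(4)])
for b in [((302,225),(332,371)),((381,217),(402,361)),((451,197),(484,341))]:
    P=[cast(f,*u(p),.076)[:2] for p in b]; m=(P[0]+P[1])/2; d=P[0]-P[1]
    print('bar',np.round(P,3).tolist(),'mid',m,'len',np.linalg.norm(d),'yaw',np.arctan2(d[1],d[0]), 'rel', (m-c)@ex,(m-c)@ey)
v=lambda p:(p[0]/3.7+220-.3,p[1]/3.7+140-.3)
C2=np.array([cast(g,*v(p),.055)[:2] for p in [(115,455),(719,170),(641,575)]]);print('side corners TL,BR,BL(=0,2,3)',C2)
for b in [((352,320),(594,358)),((397,250),(620,292)),((413,190),(628,220))]:
    P=[cast(g,*v(p),.074)[:2] for p in b]; m=(P[0]+P[1])/2; d=P[0]-P[1]
    print('bar',m,np.linalg.norm(d),np.arctan2(d[1],d[0]))
B=np.array([cast(f,*u(p),.058)[:2] for p in [(556,126),(697,102),(749,304),(603,330)]]);print('basket',B,B.mean(0),(B.mean(0)-c)@ex,(B.mean(0)-c)@ey)
T=np.array([cast(f,*u(p),.046)[:2] for p in [(27,182),(57,471)]]);print('tray outer',T,(T.mean(0)-c)@ey)
E
```

```text
corners [[0.6555, 0.3025, 0.055], [0.7327, -0.1303, 0.055], [0.421, -0.1896, 0.055], [0.3381, 0.2424, 0.055]]
centre [0.53682673 0.05624417] yawy 0.18315565310858598 yawx 0.18768782663895625
[np.float64(0.32305298161672164), np.float64(0.4396364062268814), np.float64(0.3173374820181871), np.float64(0.43985854266124863)]
bar [[0.572, 0.144], [0.418, 0.106]] mid [0.49487555 0.12523966] len 0.15923405515450456 yaw 0.2385877407163169 rel -0.028340723110521836 0.07548216377890483
bar [[0.582, 0.058], [0.429, 0.033]] mid [0.50543284 0.04559348] len 0.1554703655191521 yaw 0.16419297436085326 rel -0.03282984636059368 -0.004754674864203128
bar [[0.605, -0.018], [0.451, -0.054]] mid [ 0.52791066 -0.03579122] len 0.15874204176772594 yaw 0.22759336987865972 rel -0.02593217539187192 -0.08887208049829934
side corners TL,BR,BL(=0,2,3) [[ 0.65101221  0.30339673]
 [ 0.42126603 -0.19103134]
 [ 0.33763658  0.24986242]]
bar [0.49776359 0.12146242] 0.15919156675749077 0.2298608686208918
bar [0.50709763 0.04001727] 0.15765432357113104 0.1616956711786797
bar [ 0.53138095 -0.041987  ] 0.1596845831062493 0.22886364814360732
basket [[ 0.69178743 -0.13710886]
 [ 0.72210565 -0.29843568]
 [ 0.49423468 -0.343624  ]
 [ 0.46432045 -0.1838139 ]] [ 0.59311205 -0.24074561] -0.00011782036377037258 -0.3022737165458649
tray outer [[0.62185463 0.46122518]
 [0.30985038 0.39781424]] 0.3799588452783946
```

Request:
{"name": "step_arm", "arguments": {"plan": [[[1.4, 3.8, 0, -0.02], [2.9, 7.6, 0, -0.04], [4.4, 11.4, 0, -0.06], [5.9, 15.2, 0, -0.08], [7.4, 19, 0, -0.1], [8.9, 22.8, 0, -0.12], [10.4, 26.6, 0, -0.14], [11.9, 30.4, 0, -0.16], [13.4, 34.2, 0, -0.18], [14.9, 38, 0, -0.2], [16.4, 41.8, 0, -0.214], [17.9, 45.6, 0, -0.214]]], "jaw": 1, "force": 20}}

```text
clock: 1.3
position: [0.4219, -0.118, 0.4048]
tool_rot: [-3.141, 0.0, -1.387]
force: [0.8, -1.1, 0.6]
grip_width: -0.0
```

Request:
{"name": "step_arm", "arguments": {"plan": [[[1.5, 3.8, 0, 0], [3, 7.6, 0, 0], [4.5, 11.4, 0, 0], [6, 15.2, 0, 0], [7.4, 18.6, 0, 0], [7.9, 20.1, 0, 0], [7.9, 20.1, -2, 0], [7.9, 20.1, -5, 0], [7.9, 20.1, -8, 0], [7.9, 20.1, -9, 0], [7.9, 20.1, -9, 0]]]}}

```text
clock: 2.22
position: [0.5004, 0.0829, 0.313]
tool_rot: [3.138, -0.0, -1.387]
force: [-1.0, 0.8, 1.6]
grip_width: -0.0001
```

```bash
python3 - <<'E'
from h import *
f=grab('side'); cv2.imwrite('pics/s1.png',cv2.resize(f['pixels'][140:300,220:430],None,fx=3.7,fy=3.7,interpolation=cv2.INTER_CUBIC))
f=grab('top'); cv2.imwrite('pics/t1.png',cv2.resize(f['pixels'][130:330,150:460],None,fx=2.5,fy=2.5,interpolation=cv2.INTER_CUBIC))
print(bot.observe()['position'],bot.observe()['clock'])
E
```

```text
[0.50118718 0.08311654 0.31570272] 2.3167
```

View pics/s1.png

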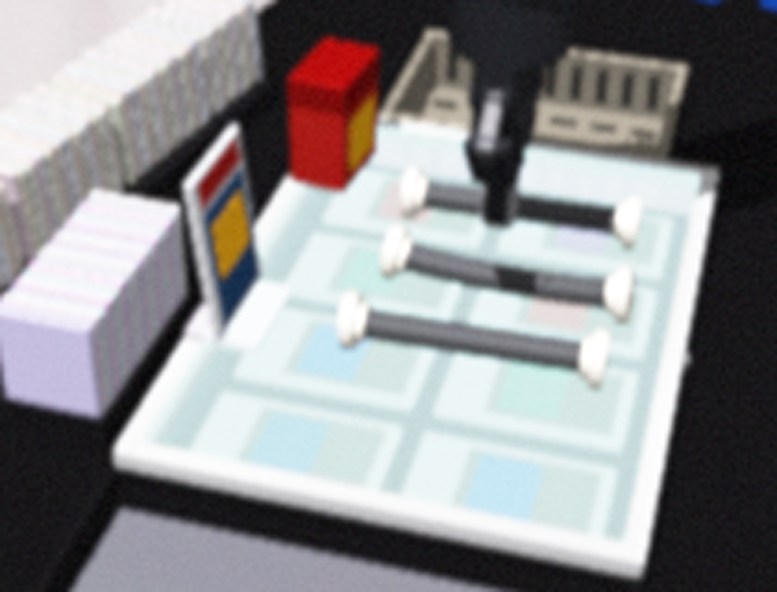

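View pics/t1.png

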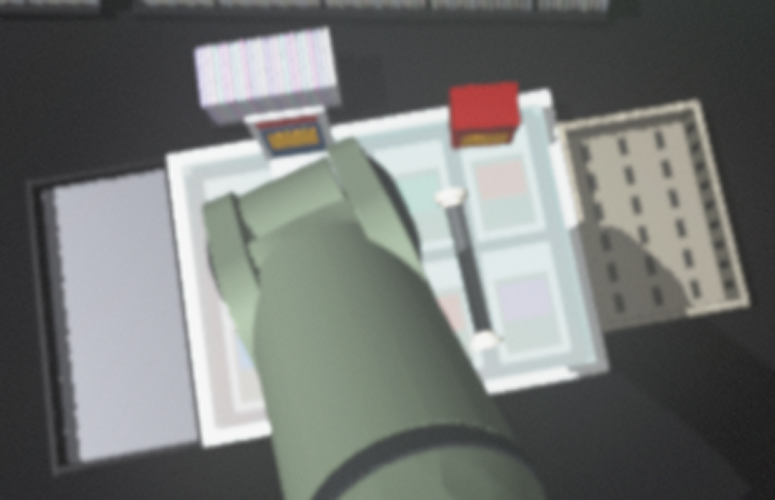

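Request:
{"name": "step_arm", "arguments": {"plan": [[[0, 0, -2, 0], [0, 0, -4, 0], [0, 0, -6, 0], [0, 0, -7.2, 0], [0, 0, -7.6, 0], [0, 0, -7.6, 0]]]}}

```text
clock: 2.82
position: [0.5016, 0.0832, 0.2404]
tool_rot: [-3.14, -0.0, -1.387]
force: [-0.6, 0.8, 0.5]
grip_width: -0.0001
```

```bash
python3 - <<'E'
from h import *
f=grab('side'); cv2.imwrite('pics/s2.png',cv2.resize(f['pixels'][140:300,220:430],None,fx=3.7,fy=3.7,interpolation=cv2.INTER_CUBIC))
p=bot.observe()['position'];print(p, (proj(f,p-[0,0,.173])-[219.7,139.7])*3.7)
E
```

```text
[0.50174035 0.08321369 0.24090179] [488.32200823 313.15263497]
```

View pics/s2.png

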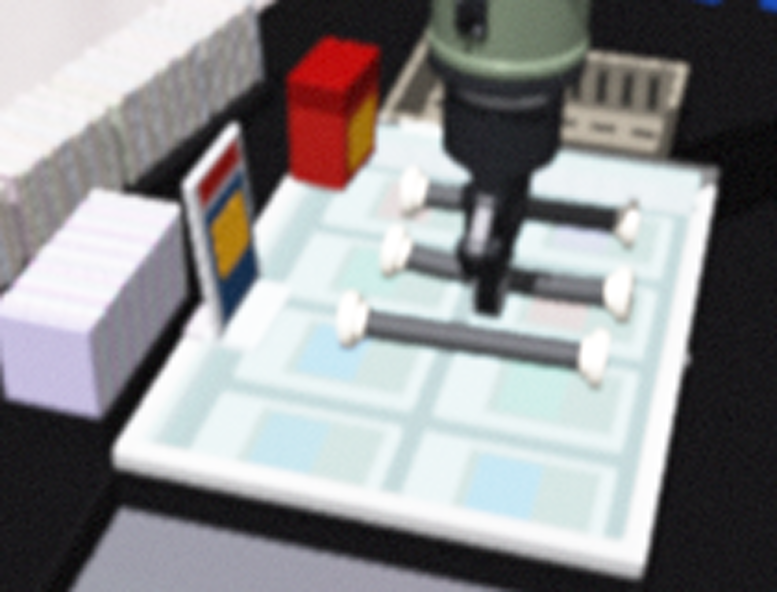

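Request:
{"name": "step_arm", "arguments": {"plan": [[[-0.12, 0.5, -0.2, 0], [-0.23, 1.0, -0.3, 0], [-0.35, 1.5, -0.3, 0], [-0.46, 2, -0.3, 0], [-0.58, 2.5, -0.3, 0], [-0.7, 3, -0.3, 0], [-0.82, 3.5, -0.3, 0], [-0.94, 4, -0.3, 0]]]}}

```text
clock: 3.53
position: [0.4922, 0.1238, 0.2379]
tool_rot: [-3.139, -0.0, -1.387]
force: [-0.3, 0.7, 1.1]
grip_width: 0.0
```

```bash
cat > look.py <<'E'
import sys
from h import *
n=sys.argv[1]
f=grab('side'); cv2.imwrite('pics/s%s.png'%n,cv2.resize(f['pixels'][140:360,220:430],None,fx=2.7,fy=2.7,interpolation=cv2.INTER_CUBIC))
o=bot.observe();p=o['position'];print(o['clock'],p,o['force'])
E
python3 look.py 3
```

```text
3.5833 [0.49196504 0.12474402 0.2379122 ] [-1.1274481   1.94034751 -0.08366505]
```

View pics/s3.png

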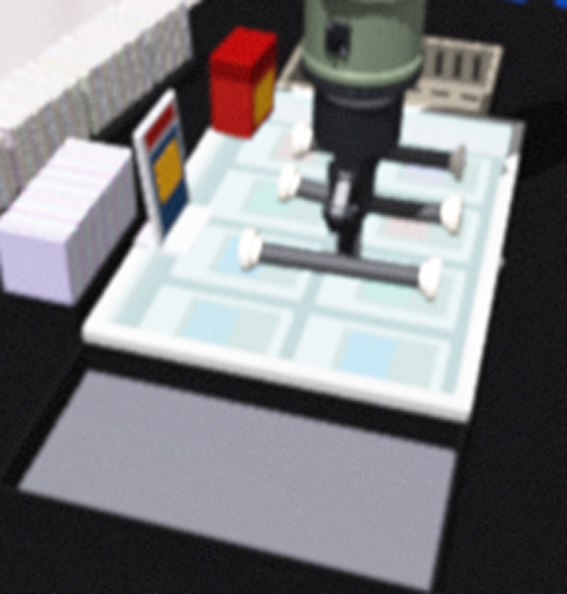

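```bash
python3 look.py 4; python3 - <<'E'
from h import *
f=bot.grab_frame('side')
for p in [(250,248),(430,278)]:
    print(cast(f,p[0]/2.7+219.7,p[1]/2.7+139.7,.074))
E
```

```text
3.6333 [0.4921188  0.12418463 0.23788717] [-0.5037858  -0.95888723  0.18289923]
[0.57083684 0.16125279 0.074     ]
[0.41497059 0.12648893 0.074     ]
```

View pics/s4.png

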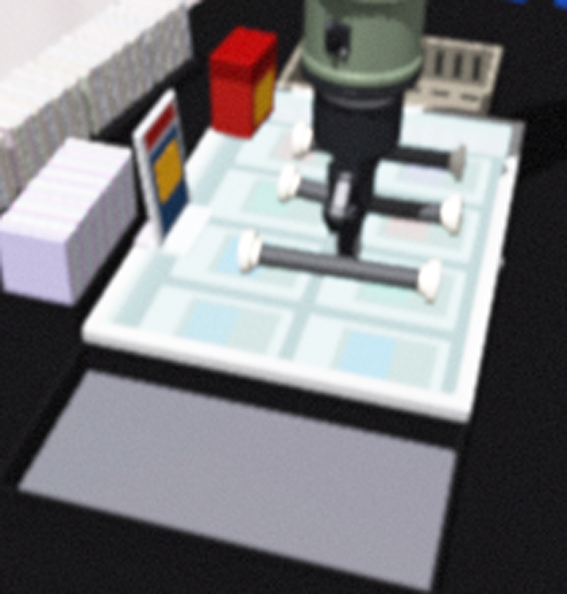

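Request:
{"name": "step_arm", "arguments": {"plan": [[[-0.12, 0.5, 0, 0], [-0.28, 1.2, 0, 0], [-0.5, 2.1, 0, 0], [-0.75, 3.2, 0, 0], [-1.06, 4.5, 0, 0], [-1.4, 6, 0, 0], [-1.8, 7.7, 0, 0], [-2.2, 9.4, 0, 0], [-2.6, 11.1, 0, 0], [-2.7, 11.5, 0, 0], [-2.7, 11.5, 0, 0], [-2.7, 11.5, 0, 0]]]}}

```text
clock: 4.68
position: [0.465, 0.2387, 0.2378]
tool_rot: [-3.14, -0.0, -1.386]
force: [0.0, -0.6, 0.6]
grip_width: -0.0002
```

```bash
python3 look.py 5
```

```text
4.7333 [0.46529234 0.23809705 0.23783927] [ 1.29496575 -0.98505677  0.17616932]
```

View pics/s5.png

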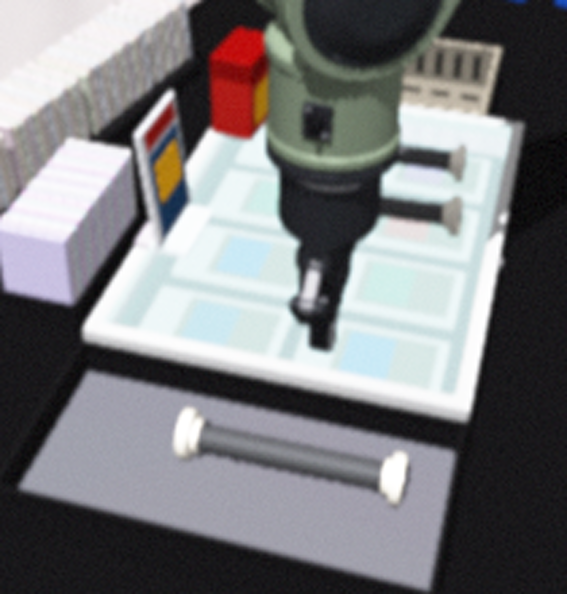

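Request:
{"name": "step_arm", "arguments": {"plan": [[[0, -0.5, 3, 0], [0.3, -2, 6, 0], [1, -5, 6.5, 0], [1.8, -8.5, 6.5, 0], [2.6, -12, 6.5, 0], [3.4, -15.5, 6.5, 0], [4.2, -19, 6.5, 0], [5, -22.5, 6.5, 0], [5.3, -23.6, 6.5, 0], [5.3, -23.6, 6.5, 0]]]}}

```text
clock: 5.57
position: [0.5185, -0.0022, 0.3027]
tool_rot: [-3.14, -0.002, -1.393]
force: [-0.6, 0.6, -1.1]
grip_width: 0.0001
```

```bash
python3 look.py 6;
```

```text
5.6167 [5.18237944e-01 1.84525220e-04 3.02711528e-01] [-1.30045732  0.71493633 -0.95342093]
```

View pics/s6.png

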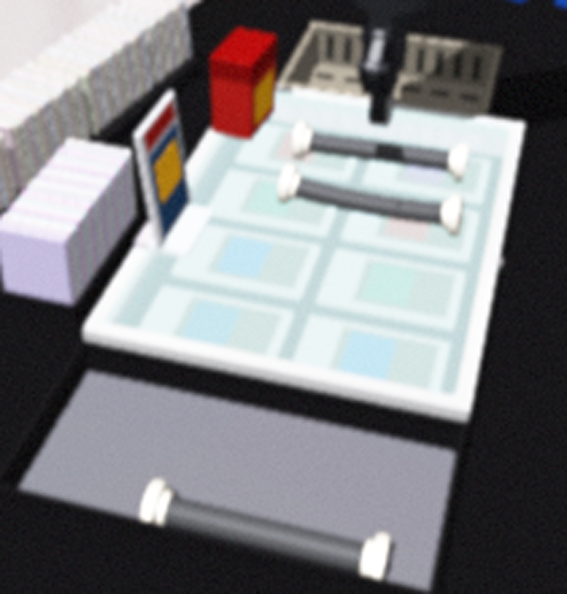

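Request:
{"name": "step_arm", "arguments": {"plan": [[[0, 0, -2, 0], [0, 0, -4, 0], [0, 0, -6, 0], [0, 0, -6.5, 0], [0, 0, -6.5, 0], [-0.08, 0.5, -6.5, 0], [-0.16, 1, -6.5, 0], [-0.24, 1.5, -6.5, 0], [-0.32, 2, -6.5, 0], [-0.4, 2.5, -6.5, 0], [-0.49, 3, -6.5, 0], [-0.57, 3.5, -6.5, 0]]]}}

```text
clock: 6.62
position: [0.5129, 0.034, 0.2388]
tool_rot: [-3.139, -0.004, -1.392]
force: [-3.4, -29.6, 45.0]
grip_width: 0.0004
```

```bash
python3 look.py 7;
```

```text
6.6667 [0.51292483 0.03420988 0.23912566] [ -3.78455856 -17.0051182   31.445728  ]
```

View pics/s7.png

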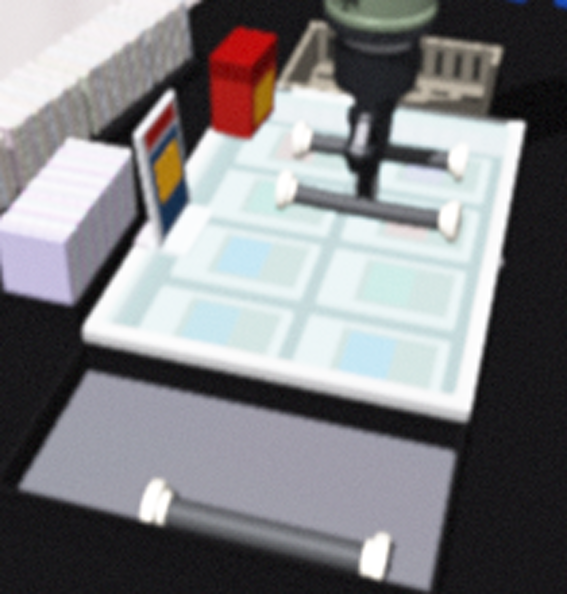

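Request:
{"name": "step_arm", "arguments": {"plan": [[[0.05, -0.3, 0.1, 0], [0.2, -1, 0.1, 0], [0.24, -1.5, 0.1, 0]]]}}

```text
clock: 6.92
position: [0.5155, 0.0189, 0.2402]
tool_rot: [-3.138, -0.004, -1.392]
force: [-0.1, -0.4, -0.2]
grip_width: 0.0003
```

```bash
python3 look.py 8;
```

```text
6.9667 [0.51540098 0.01784875 0.24004584] [ 0.15269563 -2.13939927 -0.39646526]
```

View pics/s8.png

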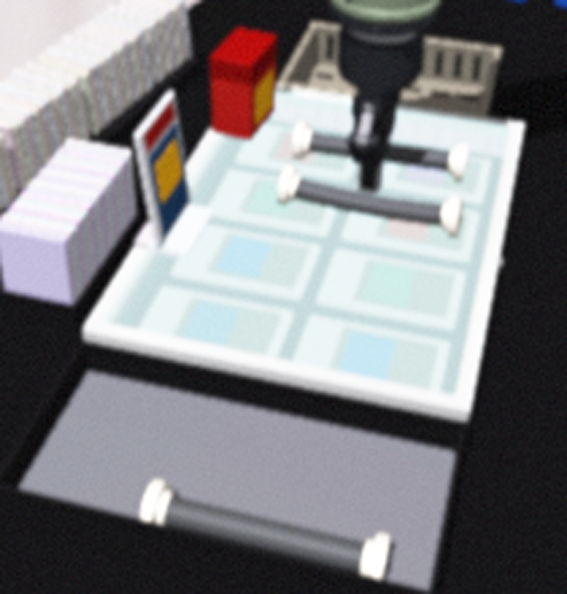

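Request:
{"name": "step_arm", "arguments": {"plan": [[[0, 0, -0.3, 0], [0, 0, -0.6, 0], [0, 0.2, -0.6, 0], [-0.05, 0.4, -0.5, 0], [-0.08, 0.6, -0.35, 0], [-0.11, 0.8, -0.2, 0], [-0.14, 1.0, 0.0, 0], [-0.18, 1.2, 0.17, 0], [-0.21, 1.4, 0.34, 0], [-0.24, 1.6, 0.5, 0]]]}}

```text
clock: 7.8
position: [0.513, 0.0341, 0.2453]
tool_rot: [-3.139, -0.005, -1.393]
force: [0.8, 0.1, -0.4]
grip_width: -0.0002
```

```bash
python3 look.py 9;
```

```text
7.85 [0.51300226 0.034455   0.24553232] [ 0.73086514  1.08714133 -0.13678324]
```

View pics/s9.png

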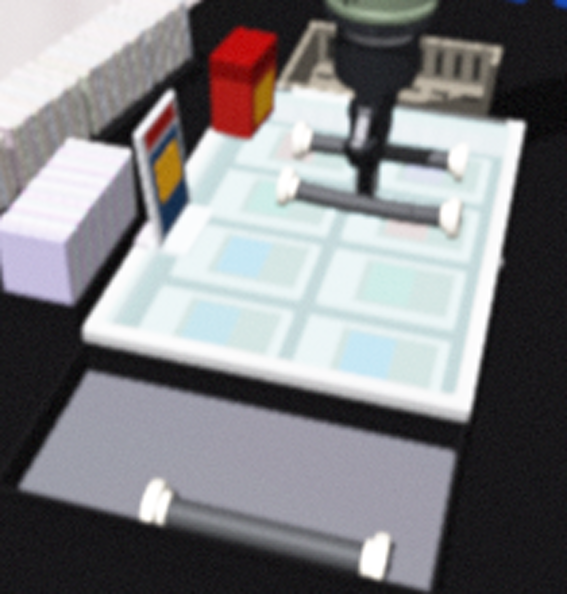

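```bash
cat > fl.py <<'E'
from h import *
def bars(f, zs=.074, boxes=((315,360,195,222),(375,400,205,235))):
    out=[]
    for (a,b,c,d) in boxes:
        pass
def cent(img,n):
    im=cv2.imread('pics/s%s.png'%n); 
    hsv=im.astype(int)
    m=((im[...,2]>205)&(im[...,0].astype(int)-im[...,2]<4)&(im.min(2)>195)).astype(np.uint8)
    k,_,st,ce=cv2.connectedComponentsWithStats(m)
    return [(tuple(np.round(ce[i],1)),int(st[i,4])) for i in range(1,k) if 120<st[i,4]<900]
if __name__=='__main__':
    for n in '6789': print(n,cent(None,n))
E
python3 fl.py
```

```text
6 [((np.float64(329.5), np.float64(94.9)), 651), ((np.float64(155.3), np.float64(114.0)), 178), ((np.float64(201.1), np.float64(151.8)), 487), ((np.float64(89.2), np.float64(144.8)), 249), ((np.float64(458.6), np.float64(157.8)), 513), ((np.float64(91.2), np.float64(157.1)), 340), ((np.float64(81.4), np.float64(167.0)), 361), ((np.float64(74.0), np.float64(177.9)), 388), ((np.float64(62.5), np.float64(188.3)), 418), ((np.float64(55.4), np.float64(200.4)), 420), ((np.float64(451.6), np.float64(210.4)), 569), ((np.float64(47.0), np.float64(211.9)), 463), ((np.float64(187.5), np.float64(229.5)), 807), ((np.float64(36.2), np.float64(223.9)), 446), ((np.float64(406.5), np.float64(230.2)), 654)]
7 [((np.float64(320.3), np.float64(93.7)), 479), ((np.float64(155.2), np.float64(114.0)), 181), ((np.float64(294.7), np.float64(141.1)), 842), ((np.float64(201.1), np.float64(151.8)), 494), ((np.float64(89.6), np.float64(145.1)), 272), ((np.float64(458.6), np.float64(158.0)), 514), ((np.float64(90.2), np.float64(156.7)), 339), ((np.float64(81.8), np.float64(167.2)), 389), ((np.float64(285.8), np.fl
[... 1277 characters left out ...]
5), ((np.float64(294.7), np.float64(141.0)), 846), ((np.float64(201.2), np.float64(151.6)), 476), ((np.float64(83.2), np.float64(143.6)), 195), ((np.float64(458.6), np.float64(157.7)), 518), ((np.float64(90.4), np.float64(156.9)), 362), ((np.float64(80.4), np.float64(167.1)), 382), ((np.float64(287.0), np.float64(182.9)), 528), ((np.float64(73.7), np.float64(178.0)), 371), ((np.float64(63.0), np.float64(188.6)), 424), ((np.float64(55.5), np.float64(200.3)), 404), ((np.float64(450.3), np.float64(213.6)), 561), ((np.float64(46.5), np.float64(211.8)), 490), ((np.float64(187.6), np.float64(229.5)), 811), ((np.float64(36.9), np.float64(224.1)), 451), ((np.float64(406.3), np.float64(231.3)), 550)]
```

Request:
{"name": "step_arm", "arguments": {"plan": [[[0.1, -0.8, 0, 0], [0.1, -0.9, -0.6, 0], [0.1, -0.9, -1.15, 0], [0.1, -0.8, -1.15, 0], [0.08, -0.5, -1.1, 0], [0.04, -0.3, -0.95, 0], [0, -0.1, -0.78, 0], [-0.03, 0.1, -0.6, 0], [-0.06, 0.3, -0.42, 0], [-0.09, 0.5, -0.25, 0], [-0.12, 0.7, -0.1, 0], [-0.14, 0.85, 0, 0]]]}}

```text
clock: 8.85
position: [0.5116, 0.0433, 0.2459]
tool_rot: [-3.138, -0.004, -1.393]
force: [-0.2, -0.7, -0.9]
grip_width: 0.0001
```

```bash
python3 look.py 10; python3 - <<'E'
from fl import *
print([c for c in cent(0,'10') if 440<c[0][0]<460 or 280<c[0][0]<300])
f=bot.grab_frame('side')
for v in (210.4,216.8,213.6): print(cast(f,450/2.7+219.7,v/2.7+139.7,.074))
E
```

```text
8.9 [0.51161172 0.04343729 0.24593409] [0.12598676 0.76824306 0.58924424]
[((np.float64(294.7), np.float64(140.9)), 842), ((np.float64(458.6), np.float64(157.8)), 518), ((np.float64(283.0), np.float64(190.4)), 532), ((np.float64(447.8), np.float64(221.6)), 567)]
[0.43271478 0.02433802 0.074     ]
[0.42935361 0.03394465 0.074     ]
[0.43102735 0.02916088 0.074     ]
```

View pics/s10.png

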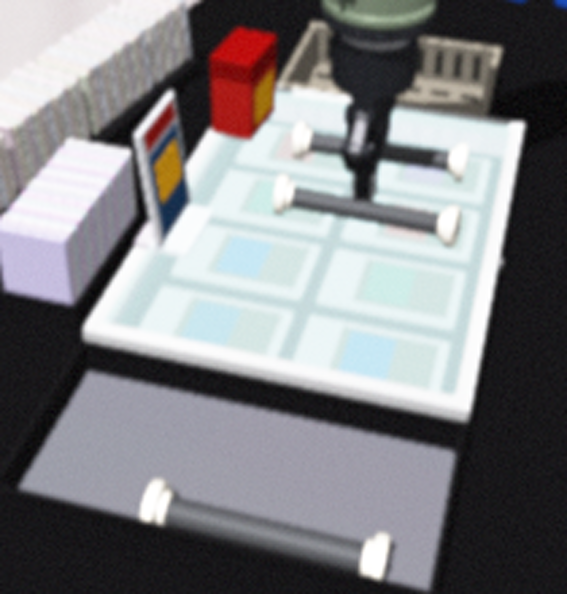

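Request:
{"name": "step_arm", "arguments": {"plan": [[[0.1, -0.6, 0, 0], [0.2, -1.4, 0, 0], [0.3, -2, 1, 0], [0.3, -2, 4, 0], [0.3, -2, 7, 0], [0.3, -2, 9, 0], [0.3, -2, 9, 0], [0.3, -2, 9, 0], [0.3, -2, 9, 0], [0.3, -2, 9, 0], [0.3, -2, 9, 0], [0.3, -2, 9, 0]]], "jaw": 0.4}}

```text
clock: 9.95
position: [0.5145, 0.0232, 0.3352]
tool_rot: [-3.139, -0.004, -1.393]
force: [-0.1, -0.2, -0.2]
grip_width: 0.0512
```

```bash
for i in 11 12; do python3 look.py $i; python3 - $i <<'E'
from fl import *
import sys
f=bot.grab_frame('side')
L=[c for c in cent(0,sys.argv[1]) if 440<c[0][0]<470 or 275<c[0][0]<310]
for c in L:
    print(c, cast(f,c[0][0]/2.7+219.7,c[0][1]/2.7+139.7,.074))
E
done
```

```text
10.0 [0.5145474  0.02320869 0.33523155] [-0.00831595  0.4048457   0.03029774]
((np.float64(458.6), np.float64(157.9)), 512) [ 0.45490323 -0.06484416  0.074     ]
((np.float64(451.7), np.float64(210.3)), 561) [0.4313641 0.0234468 0.074    ]
10.1 [0.51458953 0.02329688 0.33544068] [ 0.55463907  1.17926366 -0.40871934]
((np.float64(458.6), np.float64(157.7)), 515) [ 0.45502286 -0.06519314  0.074     ]
((np.float64(451.7), np.float64(210.4)), 560) [0.43131133 0.02359825 0.074     ]
```

View pics/s12.png

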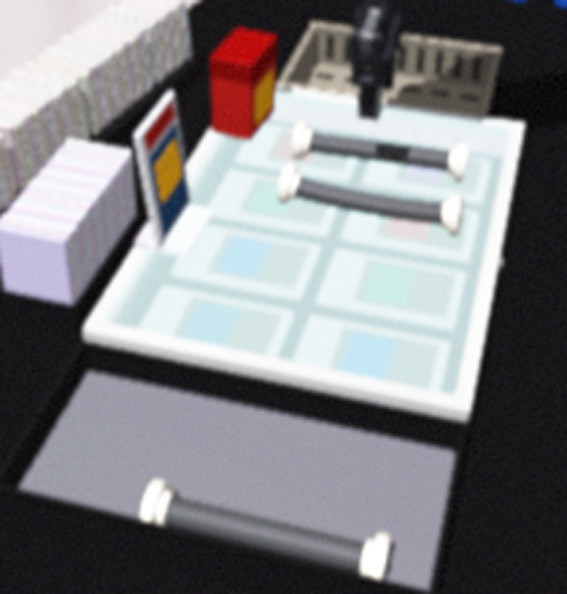

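Request:
{"name": "step_arm", "arguments": {"plan": [[[-0.4, 1, 0, -0.015], [-0.85, 1.9, 0, -0.015], [-0.85, 1.9, -2, -0.015], [-0.85, 1.9, -5, -0.015], [-0.85, 1.9, -8, -0.015], [-0.85, 1.9, -9.8, -0.015], [-0.85, 1.9, -10.4, -0.015], [-0.85, 1.9, -10.4, -0.015]]]}}

```text
clock: 10.82
position: [0.5057, 0.0427, 0.2305]
tool_rot: [-3.141, -0.004, -1.407]
force: [-0.1, -0.7, 0.0]
grip_width: 0.0512
```

```bash
python3 look.py 13
```

```text
10.8667 [0.50607518 0.04264287 0.23167497] [0.29781982 0.67099129 0.13689183]
```

View pics/s13.png

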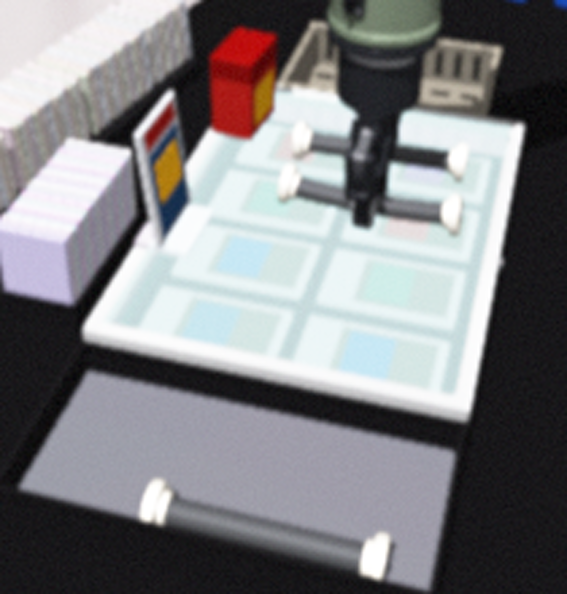

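Request:
{"name": "step_arm", "arguments": {"plan": [[[0, 0, 0, 0], [0, 0, 0, 0], [0, 0, 0, 0], [0, 0, 0, 0], [0, 0, 0, 0], [0, 0, 0, 0], [0, 0, 0, 0], [0, 0, 0, 0]]], "jaw": 1, "force": 40}}

```text
clock: 11.53
position: [0.5065, 0.0428, 0.2327]
tool_rot: [-3.137, -0.004, -1.407]
force: [-0.4, 1.2, 8.6]
grip_width: 0.0187
```

Request:
{"name": "step_arm", "arguments": {"plan": [[[0, 0, 1, 0], [0, 0, 3, 0], [0, 0, 6, 0], [0, 0, 9.5, 0], [0, 0, 12.5, 0], [0, -0.5, 13.5, 0], [0.8, -2.5, 13.5, 0.01], [1.7, -5.5, 13.5, 0.022], [2.6, -8.5, 13.5, 0.022], [3.5, -11.5, 13.5, 0.022], [4.4, -14.5, 13.5, 0.022], [5.3, -17.5, 13.5, 0.022]]]}}

```text
clock: 12.53
position: [0.5593, -0.134, 0.3684]
tool_rot: [-3.137, -0.004, -1.385]
force: [0.7, 0.3, -0.9]
grip_width: 0.0185
```

```bash
python3 look.py 14
```

```text
12.5833 [ 0.56010036 -0.14013658  0.36821428] [-3.71105225 -8.67165571 -2.50143255]
```

View pics/s14.png

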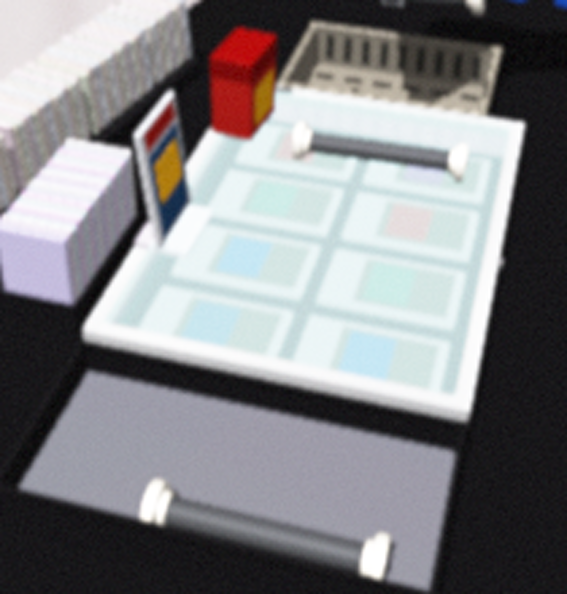

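Request:
{"name": "step_arm", "arguments": {"plan": [[[0.9, -3, 0, 0], [1.9, -6, 0, 0], [2.8, -8.8, 0, 0], [3.3, -10.2, 0, 0], [3.3, -10.2, 0, 0], [3.3, -10.2, 0, 0]]]}}

```text
clock: 13.08
position: [0.5928, -0.2428, 0.3683]
tool_rot: [-3.137, -0.007, -1.392]
force: [-0.0, 0.2, -1.5]
grip_width: 0.0186
```

```bash
cat > look2.py <<'E'
import sys
from h import *
n=sys.argv[1]
f=grab('side'); a=cv2.resize(f['pixels'][80:240,290:430],None,fx=2.8,fy=2.8,interpolation=cv2.INTER_CUBIC)
g=grab('top'); b=cv2.resize(g['pixels'][150:310,350:490],None,fx=2.8,fy=2.8,interpolation=cv2.INTER_CUBIC)
cv2.imwrite('pics/w%s.png'%n,np.hstack([a,b]))
o=bot.observe();print(o['clock'],o['position'],o['force'])
E
python3 look2.py 1
```

```text
13.1833 [ 0.59291944 -0.2412843   0.36847001] [-0.01355696  0.5032703  -1.29523063]
```

View pics/w1.png

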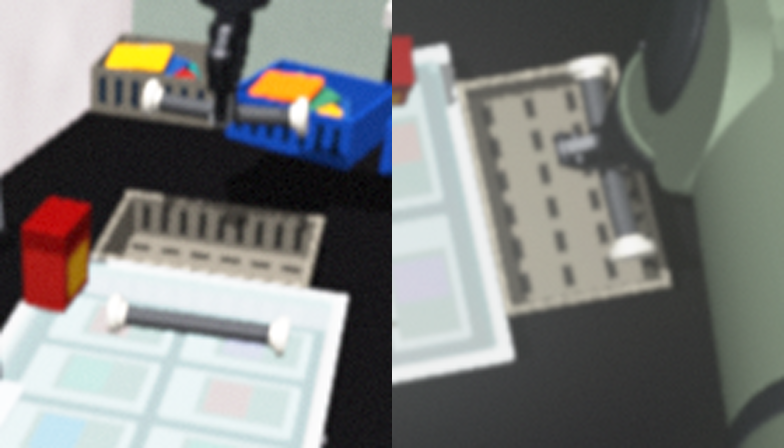

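```bash
python3 - <<'E'
from h import *
g=bot.grab_frame('top');f=bot.grab_frame('side')
P=[cast(g,a/2.8+349.7,b/2.8+149.7,.211) for a,b in((200,74),(240,243))];print(P,(P[0]+P[1])/2)
P=[cast(f,a/2.8+289.7,b/2.8+79.7,.211) for a,b in((155,96),(298,116))];print(P,(P[0]+P[1])/2)
E
```

```text
[array([ 0.66259669, -0.23171523,  0.211     ]), array([ 0.51782529, -0.25823205,  0.211     ])] [ 0.59021099 -0.24497364  0.211     ]
[array([ 0.66998094, -0.2381159 ,  0.211     ]), array([ 0.51656042, -0.25872138,  0.211     ])] [ 0.59327068 -0.24841864  0.211     ]
```

Request:
{"name": "step_arm", "arguments": {"plan": [[[0, 0.2, -2, 0], [0, 0.3, -5, 0], [0, 0.3, -8, 0], [0, 0.3, -11, 0], [0, 0.3, -13.5, 0], [0, 0.3, -15, 0], [0, 0.3, -16, 0], [0, 0.3, -17, 0], [0, 0.3, -17.6, 0], [0, 0.3, -18.2, 0], [0, 0.3, -18.4, 0], [0, 0.3, -18.4, 0]]]}}

```text
clock: 14.28
position: [0.5931, -0.2381, 0.1846]
tool_rot: [-3.137, -0.007, -1.389]
force: [0.6, 0.1, -1.3]
grip_width: 0.0183
```

```bash
python3 look2.py 2
```

```text
14.3833 [ 0.5932096  -0.23821454  0.18512244] [ 0.51776251 -0.35172021 -1.14362756]
```

View pics/w2.png

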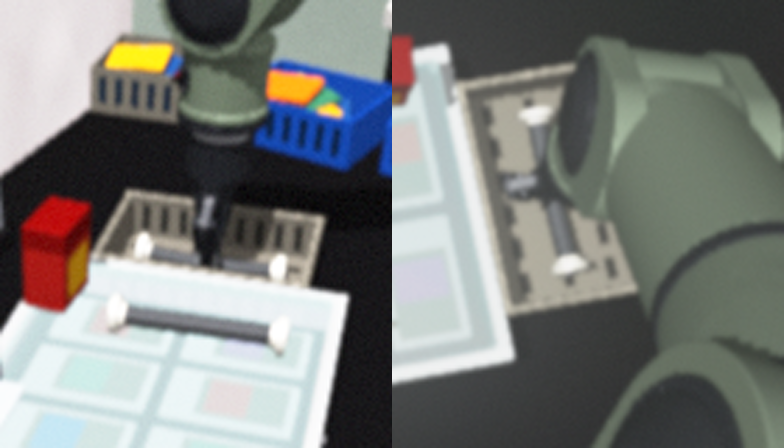

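Request:
{"name": "step_arm", "arguments": {"plan": [[[0, 0, -0.15, 0], [0, 0, -0.3, 0], [0, 0, -0.3, 0]]]}}

```text
clock: 14.63
position: [0.5932, -0.2382, 0.1821]
tool_rot: [-3.136, -0.008, -1.39]
force: [-0.0, 0.2, -0.7]
grip_width: 0.0186
```

Request:
{"name": "step_arm", "arguments": {"plan": [[[0, 0, 0, 0], [0, 0, 0, 0], [0, 0, 0, 0], [0, 0, 0, 0], [0, 0, 0, 0], [0, 0, 0, 0]]], "jaw": 0.5}}

```text
clock: 15.13
position: [0.5933, -0.2382, 0.1822]
tool_rot: [-3.136, -0.008, -1.39]
force: [0.3, 0.2, 0.5]
grip_width: 0.0428
```

Request:
{"name": "step_arm", "arguments": {"plan": [[[0, 0, 1, 0], [0, 0, 3, 0], [0, 0, 6, 0], [0, 0, 10, 0], [0, 0, 13, 0], [0, 0, 15, 0], [0, 0, 15, 0]]]}}

```text
clock: 15.72
position: [0.594, -0.2386, 0.3377]
tool_rot: [-3.13, -0.011, -1.39]
force: [-0.1, -0.5, -0.4]
grip_width: 0.0426
```

```bash
python3 look2.py 3
```

```text
15.8167 [ 0.59322237 -0.23827039  0.33351631] [-0.75049565 -0.35406211 -0.25608722]
```

View pics/w3.png

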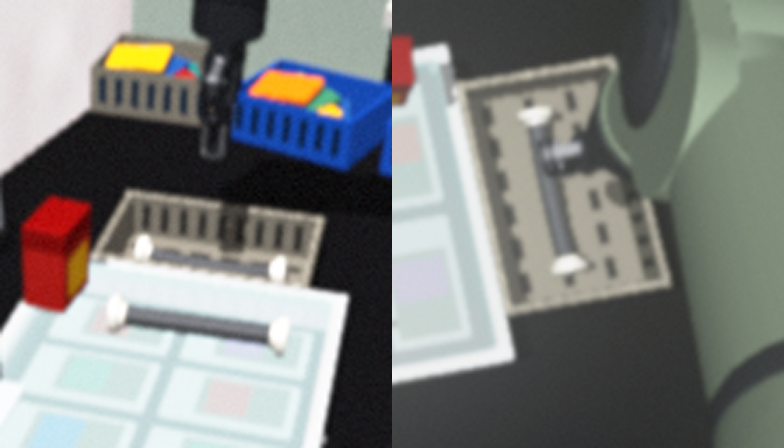

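Request:
{"name": "step_arm", "arguments": {"plan": [[[-1, 3, 0, 0], [-2, 6, 0, 0], [-3, 9, 0, 0], [-4, 12, 0, 0], [-5, 14.6, 0, 0], [-5.3, 15.5, -1, 0], [-5.3, 15.5, -4, 0], [-5.3, 15.5, -7, 0], [-5.3, 15.5, -9.3, 0], [-5.3, 15.5, -9.7, 0], [-5.3, 15.5, -9.7, 0]]], "jaw": 1, "force": 20}}

```text
clock: 16.73
position: [0.5396, -0.0831, 0.2351]
tool_rot: [-3.138, -0.007, -1.389]
force: [0.2, -1.2, 0.5]
grip_width: 0.0
```

```bash
python3 look.py 15; python3 fl.py>/dev/null; python3 - <<'E'
from fl import *
f=bot.grab_frame('side')
for c in cent(0,'15'):
    if 280<c[0][0]<470 and 120<c[0][1]<180: print(c,cast(f,c[0][0]/2.7+219.7,c[0][1]/2.7+139.7,.074))
E
```

```text
16.7833 [ 0.54014284 -0.08323364  0.23644053] [ 0.48867318  0.23297361 -0.03880322]
((np.float64(294.7), np.float64(141.0)), 829) [ 0.6132114  -0.01663541  0.074     ]
((np.float64(458.6), np.float64(157.9)), 507) [ 0.45490323 -0.06484416  0.074     ]
```

View pics/s15.png

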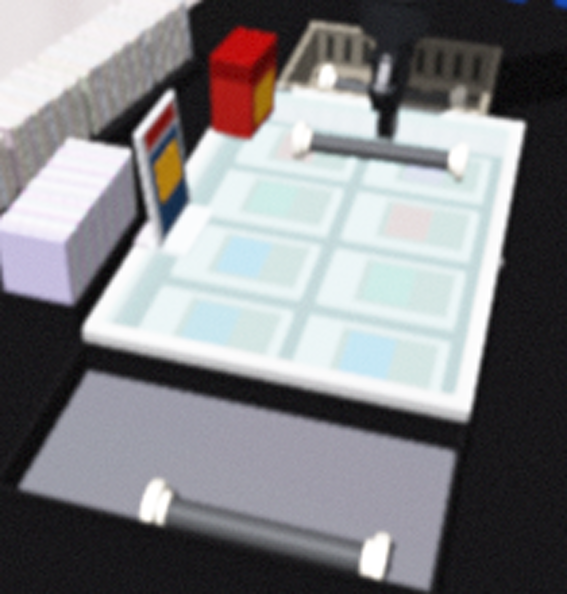

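Request:
{"name": "step_arm", "arguments": {"plan": [[[-0.23, 1, -0.1, 0], [-0.41, 1.8, -0.1, 0], [-0.53, 2.3, -0.1, 0], [-0.64, 2.8, -0.05, 0], [-0.75, 3.3, 0.05, 0], [-0.87, 3.8, 0.15, 0], [-0.98, 4.3, 0.2, 0], [-1.1, 4.8, 0.2, 0], [-1.22, 5.3, 0.2, 0]]]}}

```text
clock: 17.58
position: [0.5281, -0.0299, 0.2393]
tool_rot: [-3.134, -0.009, -1.39]
force: [0.9, 0.3, 0.2]
grip_width: -0.0001
```

```bash
python3 look.py 16; python3 look.py 17; python3 - <<'E'
from fl import *
f=bot.grab_frame('side')
for n in('16','17'):
  for c in cent(0,n):
    if 250<c[0][0]<470 and 120<c[0][1]<280: print(c,cast(f,c[0][0]/2.7+219.7,c[0][1]/2.7+139.7,.074))
E
```

```text
17.6333 [ 0.52800608 -0.02883837  0.23928187] [ 0.22479316  2.44486404 -0.84367544]
17.6833 [ 0.52811689 -0.02940575  0.23925071] [ 0.23265134  0.11326834 -0.93259263]
((np.float64(455.8), np.float64(174.0)), 534) [ 0.44790714 -0.03608438  0.074     ]
((np.float64(455.4), np.float64(175.9)), 555) [ 0.44716148 -0.03274044  0.074     ]
```

View pics/s17.png

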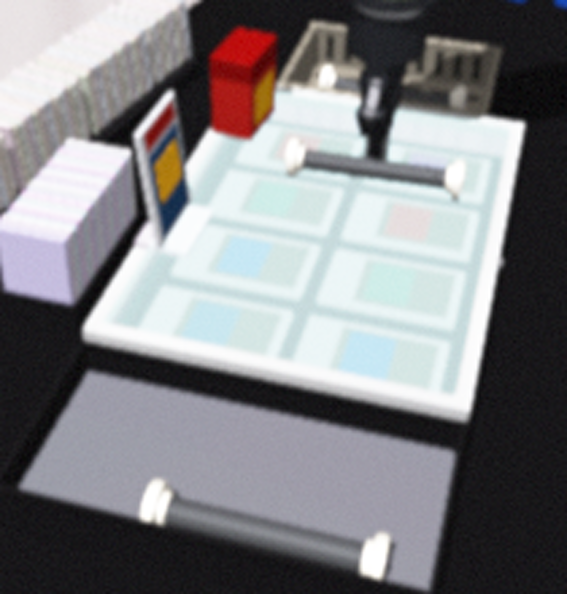

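Request:
{"name": "step_arm", "arguments": {"plan": [[[-0.12, 0.5, 0, 0], [-0.26, 1.1, 0, 0], [-0.42, 1.8, 0, 0], [-0.6, 2.6, 0, 0], [-0.83, 3.6, 0, 0], [-1.08, 4.7, 0, 0], [-1.36, 5.9, 0, 0], [-1.64, 7.1, 0, 0], [-1.91, 8.3, 0, 0], [-2.19, 9.5, 0, 0], [-2.46, 10.7, 0, 0], [-2.74, 11.9, 0, 0]]]}}

```text
clock: 18.73
position: [0.5003, 0.0906, 0.2393]
tool_rot: [-3.134, -0.008, -1.388]
force: [-0.2, 0.6, -0.6]
grip_width: -0.0002
```

```bash
python3 look.py 18; python3 - <<'E'
from fl import *
f=bot.grab_frame('side')
for n in('18',):
  for c in cent(0,n):
    if 200<c[0][0]<470 and 120<c[0][1]<400: print(c,cast(f,c[0][0]/2.7+219.7,c[0][1]/2.7+139.7,.074))
E
```

```text
18.7833 [0.49983501 0.0930203  0.23930103] [-1.47878548  4.79408983  0.23690129]
((np.float64(200.9), np.float64(152.0)), 496) [0.68723818 0.04587663 0.074     ]
((np.float64(265.0), np.float64(223.8)), 607) [0.57547578 0.12313383 0.074     ]
((np.float64(441.4), np.float64(250.9)), 677) [0.41907788 0.08616293 0.074     ]
```

View pics/s18.png

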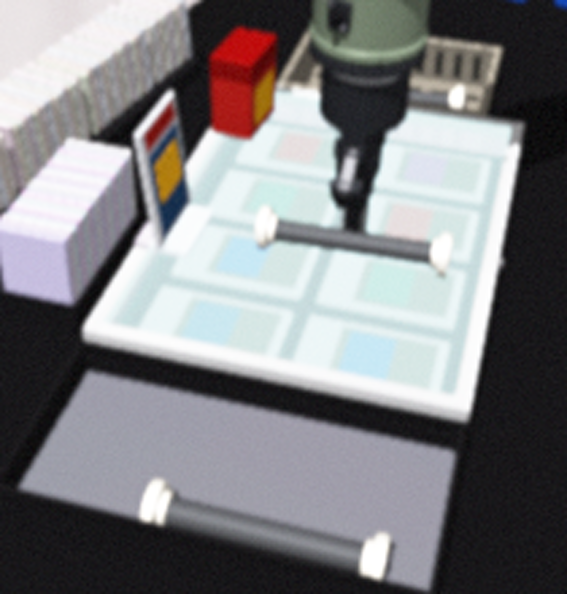

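Request:
{"name": "step_arm", "arguments": {"plan": [[[-0.28, 1.2, 0, 0], [-0.56, 2.5, 0, 0], [-0.9, 3.9, 0, 0], [-1.25, 5.4, 0, 0], [-1.62, 7, 0, 0], [-2, 8.7, 0, 0], [-2.4, 10.4, 0, 0], [-2.8, 12.1, 0, 0], [-3.2, 13.8, 0, 0], [-3.3, 14.3, 0, 0], [-3.3, 14.3, 0, 0], [-3.3, 14.3, 0, 0]]]}}

```text
clock: 19.83
position: [0.4672, 0.2341, 0.2392]
tool_rot: [-3.134, -0.008, -1.386]
force: [0.8, -0.6, -0.2]
grip_width: -0.0002
```

```bash
python3 look.py 19
```

```text
19.8833 [0.46738491 0.23376515 0.2392142 ] [ 0.2356817  -0.44242313 -0.10794972]
```

View pics/s19.png

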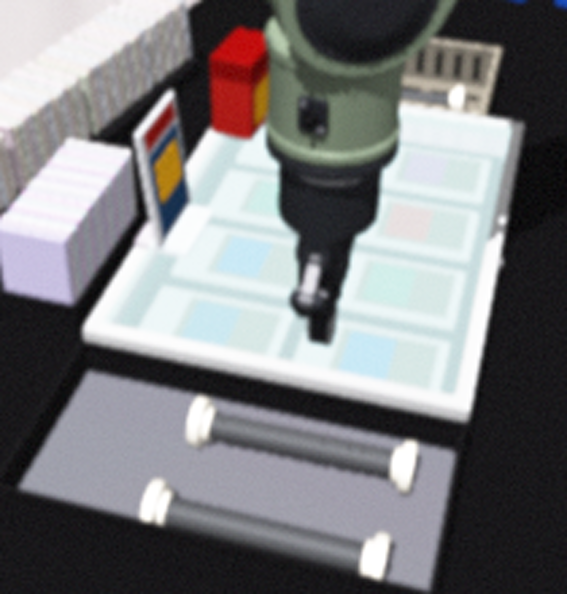

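Both straight bars are in the tray. I'll lift the arm clear, move it out of the top view, and check the positions once everything has settled.

Request:
{"name": "step_arm", "arguments": {"plan": [[[0, -0.5, 3, 0], [0, -1, 7, 0], [0, -1.5, 11, 0], [0, -3, 14, 0], [0, -6, 16, 0], [0, -10, 16, 0], [0, -14, 16, 0], [0, -18, 16, 0], [0, -22, 16, 0], [0, -26, 16, 0], [0, -30, 16, 0], [0, -34, 16, 0]]]}}

```text
clock: 20.88
position: [0.4664, -0.1094, 0.3994]
tool_rot: [-3.134, -0.009, -1.388]
force: [1.5, 0.1, 1.0]
grip_width: -0.0
```

Request:
{"name": "step_arm", "arguments": {"plan": [[[0, -4, 0, 0], [0, -8, 0, 0], [0, -12, 0, 0], [0, -16, 0, 0], [-1, -20, 0, 0], [-3, -24, 0, 0], [-5, -27, 0, 0], [-6, -30, 0, 0], [-6, -32, 0, 0], [-6, -33, 0, 0], [-6, -33, 0, 0], [-6, -33, 0, 0]]]}}

```text
clock: 21.88
position: [0.406, -0.4392, 0.3991]
tool_rot: [-3.134, -0.008, -1.389]
force: [0.5, 1.0, -0.0]
grip_width: 0.0001
```

```bash
python3 look.py 20; python3 - <<'E'
from h import *
f=grab('top');cv2.imwrite('pics/t20.png',cv2.resize(f['pixels'][130:330,150:460],None,fx=2.5,fy=2.5,interpolation=cv2.INTER_CUBIC))
E
```

```text
21.9333 [ 0.4064547  -0.438556    0.39921558] [0.29492461 0.03676773 0.83663259]
```

View pics/t20.png

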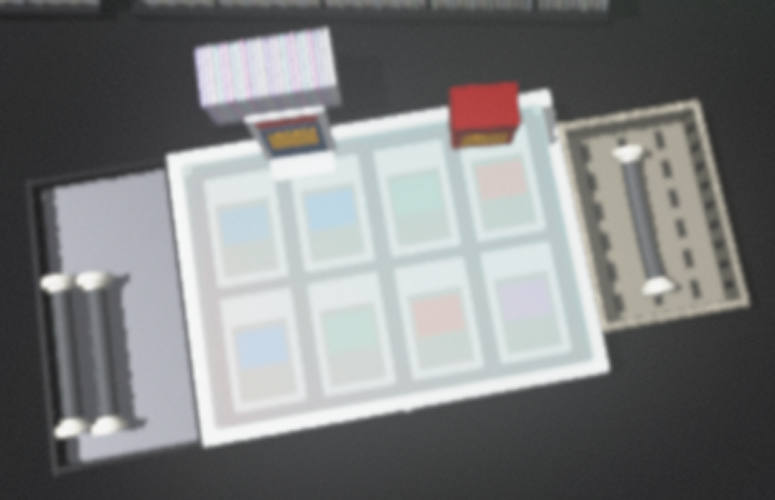

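View pics/s20.png

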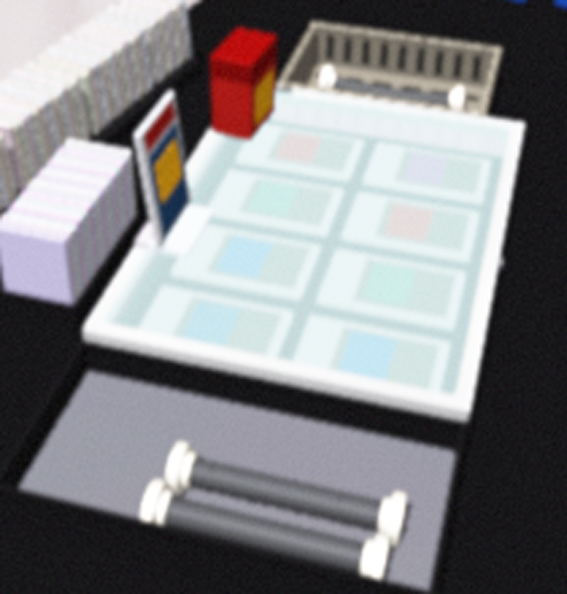

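```bash
python3 - <<'E'
from h import *
f=bot.grab_frame('top')
u=lambda p:(p[0]/2.5+149.7,p[1]/2.5+129.7)
c=np.array([.537,.0565]);a=.185;ex=np.array([np.cos(a),np.sin(a)]);ey=np.array([-np.sin(a),np.cos(a)])
for b,z,s in [(((57,283),(72,428)),.039,1),(((94,281),(108,426)),.039,1),(((628,154),(657,286)),.025,-1)]:
    m=sum(cast(f,*u(p),z)[:2] for p in b)/2-(c+s*.303*ey); print(m@ex,m@ey)
cv2.imwrite('pics/t21.png',cv2.resize(f['pixels'][190:330,150:250],None,fx=4,fy=4,interpolation=cv2.INTER_CUBIC))
print(bot.observe()['clock'])
E
```

```text
-0.040004611048496584 0.05792086478781681
-0.04472822121322023 0.01827146537290169
-0.0006921987808128308 0.00239283797866091
22.0333
```

View pics/t21.png

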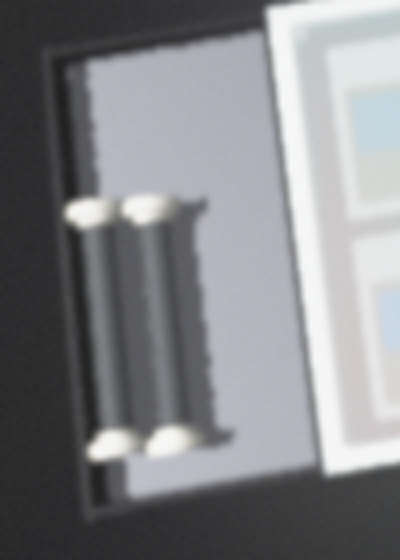

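Request:
{"name": "step_arm", "arguments": {"plan": [[[0, 0, 0, 0], [0, 0, 0, 0], [0, 0, 0, 0], [0, 0, 0, 0], [0, 0, 0, 0], [0, 0, 0, 0], [0, 0, 0, 0], [0, 0, 0, 0], [0, 0, 0, 0], [0, 0, 0, 0], [0, 0, 0, 0], [0, 0, 0, 0]]]}}

```text
clock: 23.03
position: [0.4068, -0.4382, 0.3995]
tool_rot: [-3.134, -0.008, -1.387]
force: [0.4, -0.2, 0.9]
grip_width: -0.0002
```

```bash
python3 - <<'E'
from h import *
f=bot.grab_frame('top')
a=cv2.resize(f['pixels'][130:330,150:460],None,fx=2.5,fy=2.5,interpolation=cv2.INTER_CUBIC);b=cv2.imread('pics/t20.png')
d=cv2.absdiff(a,b).max(2); print([(n,d[:,s].max(),d[:,s].mean()) for n,s in (('tray',slice(0,200)),('mid',slice(200,600)),('basket',slice(560,775)))])
bot.job_done(); print(bot.observe()['clock'])
E
```

```text
[('tray', np.uint8(6), np.float64(1.38817)), ('mid', np.uint8(5), np.float64(1.075625)), ('basket', np.uint8(7), np.float64(1.4179720930232558))]
the job is handed in; nothing more can be done
the job is handed in; nothing more can be done
```

All three bars ended up where they belong, and I handed the job in at about 23 s. No verdict was reported.

- **Straight bars:** I pushed the bars nearest the tray and nearest the basket with shut fingers. Both rolled evenly, stayed or coasted on, and went off the end into the black tray.
- **Bent bar:** The middle bar was bowed. It rolled about 0.85 rad by camera estimate, rolled back when let go, and was then gripped and set down slowly in the basket.
- **Last checks:**
  - The straight bars lie side by side in the tray at about (-40, +58) mm and (-45, +18) mm from its centre.
  - The bent bar is about (-1, +2) mm from the basket's centre.
  - Two pictures about 1 s apart showed no movement. The deck box, slab and cards look unmoved, and the arm is clear of everything.
- **What went wrong:** My first push on the bent bar jammed briefly. The wrist force reached about 45 N up and 30 N back. I backed off and repeated it with a slight upward motion, with almost no force. I can't tell how much of that force, if any, was the fingers pressing on the glass, where the limit is 40 N. I took it to be the bar wedging, with the fingertips about 11 mm above the glass. While gripping the bent bar the wrist also read about 9 N upward.

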